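# Turn a mixer shaft flat-up in the V-blocks and clamp it

### The job

The mixer's stub shaft is lying in the pair of V-blocks with its milled flat turned off to one side. Roll it where it lies until the flat faces straight up and let go of it, then squeeze the trigger of the bar clamp again and again until the sliding jaw grips the shaft firmly, so that the flat is ready to be filed. Leave the other things on the bench where they are.

Things in the scene. Friction and masses are not known exactly. Their poses are not given: they have to be found in the camera images.
- fixture: Fixed base plate, 250 x 230 x 12 mm, set somewhere on the bench and turned a little; it carries two V-blocks and a bar clamp. Origin: on the bench top, below the middle of the V-blocks' span; x along the shaft, away from the robot; y across it, towards the clamp's handle; z up. The shaft's axis lies at y = 0, 90 mm above the bench.
- vblock_near (a point): Steel V-block nearer the robot: 22 mm thick along fixture x (-50 to -28 mm), 70 mm wide, top 88 mm above the bench. This point: the middle of its top.
- vblock_far (a point): The other V-block, the same, x = 32 to 54 mm. Between the two blocks 60 mm of the shaft are free to be gripped from above, with 78 mm of room from its axis down to the plate.
- shaft_mid (a point): Middle, on the axis, of the loose mixer shaft: aluminium round bar, 36 mm diameter, 200 mm long, about 0.55 kg. x: along it, from its flatted end (nearer the robot) to its plain end (in the clamp); z: straight out of the flat, so the flat faces up when this z points up. It stays by friction at any angle. Gripped (30 to 40 N) between the V-blocks it turns with the gripper swung about its axis.
- flat_mid (a point): Middle of the milled flat, axes as shaft_mid: 27 mm wide, 12 mm from the shaft's axis, on the last 45 mm at the near end only; the rest is fully round. At the start it looks to fixture -y, 0.6 to 1.75 rad away from up.
- shaft: The same shaft as a whole; origin and axes as shaft_mid.
- jaw_pad: Rubber pad of the clamp's sliding jaw, 32 (x) x 8 x 38 mm, on the -y side of the shaft near its plain end. Origin: centre of the pad's face, fixture x = 78 mm, 90 mm above the bench. It moves to +y as the clamp closes. It is springy: about 10 N for each mm squeezed. On the shaft's other side the fixed jaw already touches. Both jaws stand 110 mm high and are 32 mm wide along x.
- jaw (a joint): Travel of the sliding jaw in m: 0 wide open, growing as it closes; it starts at 0.006 to 0.012 and meets the shaft at 0.026. It stays where the trigger has brought it (friction about 22 N); nothing opens it again, so turn the shaft first. When the pad is squeezed about 2 mm (joint 0.0275 to 0.0283 with the trigger released) and another squeeze no longer draws it in, the grip is firm.
- trigger (a joint): Angle of the clamp's trigger in rad: 0 released, 0.15 fully squeezed. A spring returns it when let go. A full squeeze draws the jaw in by about 6 mm, a release leaves the jaw where it is. It takes about 12 N at trigger_grip while the jaw runs free and 20 to 25 N for a firm grip on the shaft; there the trigger stops part-way.
- trigger_grip (a point): Where the trigger is squeezed: middle of the black lever, 20 mm wide (x), 10 mm thick (y), 150 mm above the bench, its top at 173 mm. Fixture x = 78 mm; y = 67 mm when released, 83 mm when squeezed home towards the handle. Its outer face is at y = 62 mm when released; the housing below it is 96 mm high, its catch 103 mm.
- handle_grip (a point): Middle of the fixed grey pistol handle behind the trigger, fixture x = 78 mm, y = 105 mm, 150 mm above the bench: 24 mm wide (x), back face at y = 114 mm, top at 177 mm. Handle and trigger are 52 mm over their outer faces released, 36 mm squeezed home. Straddle both from above, fingers closing along y. The handle cannot move: centre the grasp on y = 96 mm, where the two outer faces end up, and open about 75 to 80 mm between squeezes.
- file: Bystander: flat file with a wooden handle, 277 mm long, lying on the bench along the fixture's -y edge, origin under its middle.
- paddle_hub: Bystander: the mixer's aluminium paddle hub, 60 mm round with three blades reaching 68 mm from its middle, 36 mm high, lying on the base plate beside the near V-block on the +y side.
- tube_a: Bystander: metal paint tube, 160 mm.
- tube_b: Bystander: metal paint tube, 130 mm.
- tub: Bystander: white lidded paint tub, 95 mm wide, 95 mm high.
- jar: Bystander: lidded paint jar, 68 mm wide, 80 mm high.
- brush: Bystander: flat brush, 200 mm.
- spanner: Bystander: steel spanner, 180 mm.
There are look-alikes about, which are no part of the job. What is shaped like the part that bears shaft_mid but purple is not meant.

How it is judged (in metres and radians):
On the way, in this order (a step that is already met when the one before it is completed fails the run):
1. the shaft lies in the V-blocks with its flat facing up, let go, the jaw not yet on it (angle between shaft_mid's own z axis and vertical below 0.14 rad and x of shaft_mid in the frame of fixture between -0.015 and 0.015 m and y of shaft_mid in the frame of fixture between -0.004 and 0.004 m and z of shaft_mid in the frame of fixture between 0.086 and 0.094 m and contact force between jaw_pad and shaft below 1 N and contact force between the fingers and shaft below 0.2 N and linear speed of shaft below 0.02 m/s and angular speed of shaft below 0.15 rad/s), for 0.2 s.
2. the sliding jaw grips the shaft (contact force between jaw_pad and shaft above 12 N), for 0.1 s.
At the end, for the whole second after the job is handed in: The shaft lies at rest in the V-blocks (its middle within 15 mm along and 4 mm across and in height of its place at fixture x = 0), its flat facing up within 0.14 rad (8 degrees), gripped by the clamp's sliding jaw with more than 12 N, the robot's hand off it (angle between shaft_mid's own z axis and vertical below 0.14 rad and x of shaft_mid in the frame of fixture between -0.015 and 0.015 m and y of shaft_mid in the frame of fixture between -0.004 and 0.004 m and z of shaft_mid in the frame of fixture between 0.086 and 0.094 m and contact force between jaw_pad and shaft above 12 N and linear speed of shaft below 0.02 m/s and angular speed of shaft below 0.15 rad/s); the robot touches nothing.
It fails at once if one of the other things on the bench is moved more than 40 mm (distance of any of file, paddle_hub, tube_a, tube_b, tub, jar, brush, spanner from where it was at the start of the episode above 0.04 m).
It also fails if it takes over 70 s, if anything falls off the work surface, if the arm or the gripper's body presses on something with over 40 N, if the wrist force passes 120 N, or if a joint passes its speed limit or range.

### The arm

A 6-joint arm with a two-finger parallel gripper is mounted at the origin on the work surface. World frame = base frame: x ahead of the robot, y to its left, z up, the work surface at z = 0. Lengths are in mm, angles in rad, forces in N, time in s.
With the tool pointing down it reaches from about 250 to 725 mm from the base axis. Payload 9.7 kg.
Tool frame: the origin (TCP) lies midway between the tips of the shut fingers; the grasp point (between the pads) lies 19 mm behind it; z points along the fingers, y is the line along which they close (so a half turn about z gives the same grasp; the last joint's range is limited). The gripper opens to 85 mm and grips with 20 to 120 N. Pads are 22 mm wide; open, the fingers measure 114 mm over their backs; the gripper's body (76 mm by 85 mm) begins 54 mm behind the grasp point. The pads swing forward as they close: fully open they stand 13 mm farther back than shut.
Start: joints at [1.117, 0.087, 0.176, 1.66, 0, 1.571], TCP at [241.108, 494.332, 209.184] pointing down, gripper open.
Joint ranges: [-3.13, 3.13], [-0.85, 1.81], [-1.15, 1.24], [-2.2, 2.28], [-1.44, 1.52], [-3.14, 3.14]. Speed limits (rad/s): [2.22, 2.22, 2.57, 3.14, 3.14, 3.14].

### API

Orientations are given as a 3x3 rotation matrix whose columns are the frame's x, y, z axes.
In Python, from bench import get_obs, cams, ticket gives the robot as it stands.
- The arm moves only by the tool send_rows, never from a script. Its argument "increments" is one flat list of numbers, 5 for each row, row after row: the opening, from 0 (shut) to 1 (fully open), then the shift along the tool's x, y, z in m, then the turn about the tool's z in rad. In form: [hand, dx, dy, dz, turn, hand, dx, dy, dz, turn, ...]. A call has 1 to 12 rows; each row shifts and turns the commanded pose from where the row before left it, along the tool's axes as they then stand; what a row does not reach is not made up. A row lasts 1/12 s, in which the tool goes at most 41.7 mm and 7.16 degrees, less where a joint would pass 70% of its speed; a pose out of reach is approached as far as the arm can. A call is refused whole if a number of a shift passes 0.0417 or a number of a turn 0.125, either way. A call with a gripper value outside its range is refused whole. The fingers move at their own pace and stop on an object; "newtons" is the grip in N (left out, the last holds). Time passes only in rows, so rows that do not move let the fingers close. It gives the time, the measured TCP pose, the force, the opening and the grip force at its end, in the units of the state.
- get_obs(): the state, without advancing time (a new reading comes with each control period).
- cams.capture(name): name is "scene" or "top"; returns a dict with "image" (400x640x3 uint8, red, green, blue), "depth" (400x640 float32, mm along the optical axis (not along the pixel's ray), 0 where there is no reading), "camera_matrix" (3x3 intrinsics, pixels), "extrinsics" (4x4, takes a point from camera to world coordinates). Camera axes: x right, y down, z forward; pixel columns grow to the right and rows downward; lengths in mm; the calibration is good to about 2 mm. A picture is of the moment at which its call begins.
- ticket.job_done(): hands the job in; it is judged then, once.
The state is a dict: "t": time; "joint_positions": joint angles; "joint_velocities": joint speeds; "effort": joint torques, N m; "position": TCP position; "tool_rot": TCP orientation; "ft_force": force on the tool from outside, world axes, zero at the start; "ft_torque": the same for the moment, N m; "opening": opening from 0.0 (shut) to 1.0 (fully open); "grasp_force": force on a finger pad.
Only numpy, scipy, OpenCV 4.12 (cv2) and the standard library are available. Lean on these libraries where they do the work, as an engineer would, in place of code of your own. Each camera call takes 0.05 s, during which the arm holds its last target. There are 200 camera calls.

## Working session

There is one attempt and no reset: what is moved stays moved. The work goes in short steps, Python scripts to look and compute and a tool call to move; the robot and the scene stay as the last step left them, time stands still between calls to the robot, and variables do not carry over. Pictures are saved under pics/ and viewed, at most 10 in all, crops included, and the job is handed in when it is done.

Besides the shell and the picture viewer there is one more tool, called after "Emit:" by a JSON object that holds its "op" and its "data". send_rows: Moves the arm, as the interface text tells. Its arguments: {"type":"object","properties":{"increments":{"type":"array"},"newtons":{"type":"number"}},"required":["increments"]}

```bash
mkdir -p pics; ls
python3 - <<'E'
from bench import get_obs,cams
import cv2,numpy as np
for n in("scene","top"):
    c=cams.capture(n); cv2.imwrite(f"pics/{n}0.png",c["image"][:,:,::-1]); np.savez(f"{n}0.npz",**c)
    print(n,c["camera_matrix"].round(1).tolist(),c["extrinsics"].round(3).tolist())
o=get_obs();print(o["t"],o["position"],np.round(o["tool_rot"],3),o["opening"],o["ft_force"])
E
```

```text
pics
scene [[478.5, 0.0, 324.3], [0.0, 478.5, 200.2], [0.0, 0.0, 1.0]] [[-0.629, 0.645, -0.434, 1083.772], [0.777, 0.515, -0.361, 531.935], [-0.009, -0.565, -0.825, 1205.957], [0.0, 0.0, 0.0, 1.0]]
top [[514.6, 0.0, 324.4], [0.0, 514.6, 201.2], [0.0, 0.0, 1.0]] [[0.014, -0.991, 0.135, 270.07], [-1.0, -0.016, -0.015, 95.645], [0.017, -0.135, -0.991, 1715.173], [0.0, 0.0, 0.0, 1.0]]
0.1 [240.99597137 494.1138303  208.55131793] [[-0.899  0.438 -0.001]
 [ 0.438  0.899 -0.001]
 [ 0.    -0.001 -1.   ]] 0.9998017641829284 [-0.51122616 -0.42661843  0.19249937]
```

View pics/scene0.png

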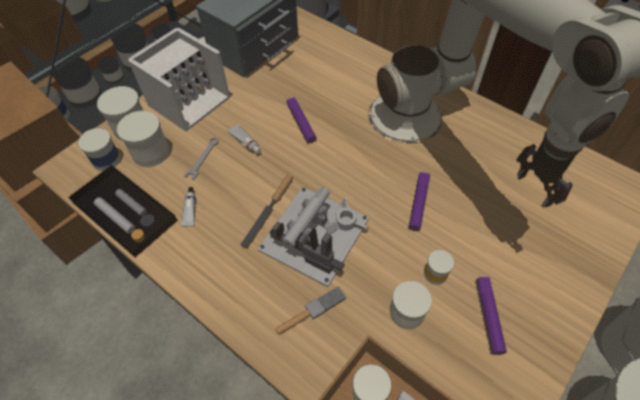

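View pics/top0.png

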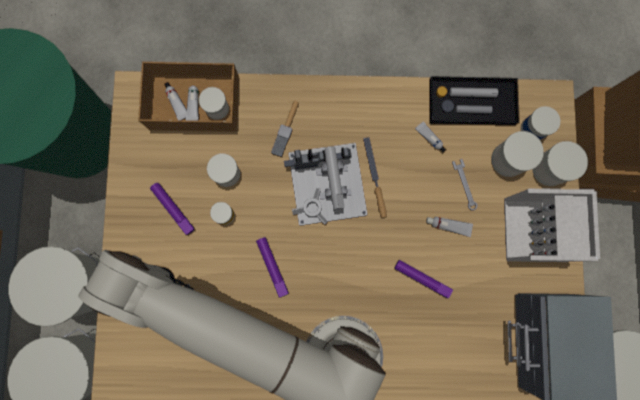

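The scene view shows the fixture at about (315,232). In the top view it is at about (330,183), with the grey shaft in its V-blocks at (334,178). The four purple bars in the top view, at (172,208), (272,267) and (423,278), are look-alikes. The grey shaft in the blocks is the one meant, and I'll confirm it in an enlarged crop.

Run:
```python
import cv2,numpy as np
t=np.load("top0.npz")["image"][135:235,280:400,::-1]; s=np.load("scene0.npz")["image"][170:290,235:385,::-1]
a=cv2.resize(t,None,fx=5,fy=5,interpolation=cv2.INTER_CUBIC)
b=cv2.resize(s,None,fx=5,fy=5,interpolation=cv2.INTER_CUBIC)
cv2.imwrite("pics/t1.png",a);cv2.imwrite("pics/s1.png",b)
```

```text
(no output)
```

View pics/t1.png

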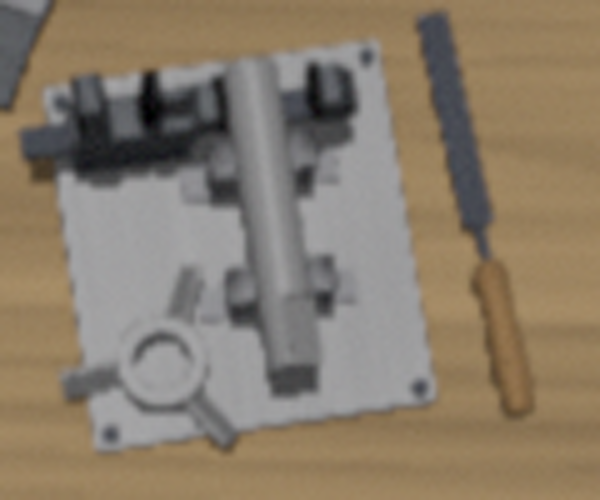

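View pics/s1.png

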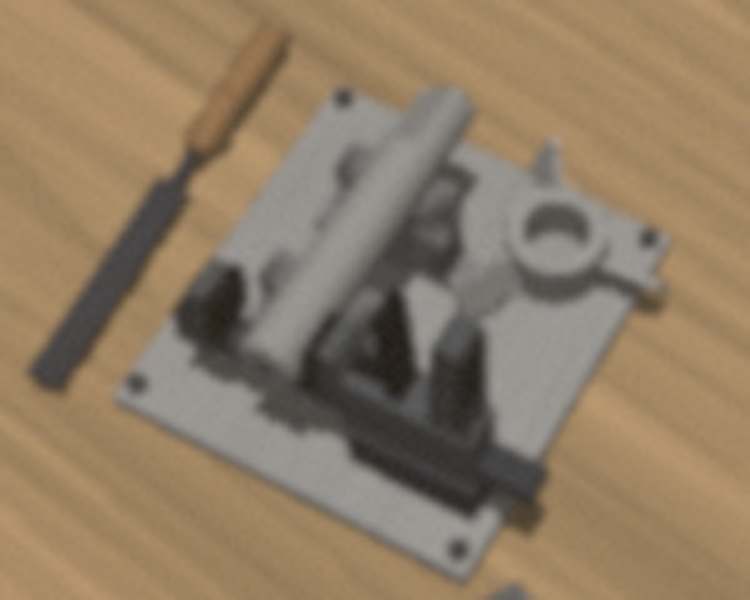

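The crops confirm the target: a grey shaft in the V-blocks, with its flatted near end at the bottom of the top crop, around (295,335). The flat looks to the right, which is -y. The clamp handle is at crop (88,105) and the trigger at (150,95).

```bash
cat > h.py <<'E'
import numpy as np,cv2
def ray(c,uv,z):
    K=c["camera_matrix"];E=c["extrinsics"];d=E[:3,:3]@np.linalg.inv(K)@np.r_[uv,1.];o=E[:3,3]
    return o+d*(z-o[2])/d[2]
def cloud(c):
    K=c["camera_matrix"];E=c["extrinsics"];v,u=np.mgrid[:400,:640];d=c["depth"]
    P=np.stack([(u-K[0,2])/K[0,0]*d,(v-K[1,2])/K[1,1]*d,d],-1)
    W=P@E[:3,:3].T+E[:3,3]; W[d==0]=np.nan; return W
E
python3 - <<'E'
from h import *
T=dict(np.load("top0.npz"));S=dict(np.load("scene0.npz"))
tc=np.array([(45,90),(378,40),(435,400),(98,450)])/5+[280,135]-.4
sc=np.array([(490,577),(118,395),(340,88),(668,240)])/5+[235,170]-.4  # handle-far, file-far, file-near, hub-near
ct=np.array([ray(T,p,12) for p in tc]);cs=np.array([ray(S,p,12) for p in sc])
print(ct.round(1));print(cs.round(1))
for c in(ct,cs):
    x=(c[0]+c[1]-c[2]-c[3])[:2];y=(c[0]+c[3]-c[1]-c[2])[:2]
    print("cen",c.mean(0).round(1),np.arctan2(x[1],x[0]),np.arctan2(-y[0],y[1]),np.hypot(*x)/2,np.hypot(*y)/2)
cen=(ct.mean(0)+cs.mean(0))[:2]/2
for n,c in(("top",T),("scene",S)):
    W=cloud(c).reshape(-1,3);col=c["image"].reshape(-1,3)
    m=(np.hypot(*(W[:,:2]-cen).T)<170)
    m1=m&(W[:,2]>93)&(W[:,2]<115)
    P=W[m1]; print(n,len(P))
    m2=m&(W[:,2]>135);print("high",W[m2].round(0).tolist()[:40])
    print("plate z",np.nanmedian(W[m&(abs(W[:,2]-12)<8)][:,2]))
    np.save(n+"P.npy",P)
E
```

```text
[[666.8 192.6  12. ]
 [705.6 -32.5  12. ]
 [460.3 -72.   12. ]
 [423.3 151.8  12. ]]
[[657.1 201.3  12. ]
 [701.7 -32.2  12. ]
 [459.8 -73.2  12. ]
 [423.3 149.7  12. ]]
cen [564.  60.  12.] 0.16281217961720315 0.167076566098852 247.72140244112794 227.65222069797477
cen [560.5  61.4  12. ] 0.19229920594407218 0.17584729189957132 242.32603643751443 231.80937654805095
top 906
high [[639.0, 121.0, 183.0], [643.0, 118.0, 170.0], [643.0, 115.0, 168.0], [636.0, 164.0, 180.0], [637.0, 161.0, 177.0], [637.0, 158.0, 179.0], [636.0, 155.0, 182.0], [638.0, 152.0, 174.0], [641.0, 124.0, 161.0], [638.0, 121.0, 174.0], [638.0, 118.0, 176.0], [639.0, 115.0, 173.0], [636.0, 167.0, 166.0], [634.0, 164.0, 174.0], [634.0, 161.0, 175.0], [635.0, 158.0, 172.0], [633.0, 155.0, 180.0], [634.0, 152.0, 178.0], [637.0, 149.0, 163.0], [638.0, 124.0, 161.0], [636.0, 121.0, 171.0], [634.0, 118.0, 181.0], [635.0, 115.0, 176.0], [632.0, 167.0, 170.0], [631.0, 164.0, 174.0], [631.0, 161.0, 174.0], [630.0, 158.0, 178.0], [629.0, 154.0, 183.0], [631.0, 151.0, 178.0], [632.0, 149.0, 174.0], [635.0, 124.0, 163.0], [633
[... 493 characters left out ...]
75.0], [633.0, 115.0, 174.0], [633.0, 118.0, 177.0], [630.0, 119.0, 174.0], [627.0, 120.0, 171.0], [624.0, 121.0, 169.0], [634.0, 113.0, 169.0], [635.0, 117.0, 173.0], [634.0, 119.0, 175.0], [630.0, 119.0, 170.0], [627.0, 120.0, 167.0], [623.0, 120.0, 162.0], [639.0, 114.0, 171.0], [639.0, 117.0, 174.0], [636.0, 118.0, 172.0], [633.0, 119.0, 169.0], [632.0, 121.0, 169.0], [628.0, 120.0, 162.0], [625.0, 121.0, 160.0], [616.0, 147.0, 175.0], [615.0, 149.0, 177.0], [641.0, 112.0, 167.0], [642.0, 116.0, 173.0], [641.0, 119.0, 173.0], [640.0, 121.0, 175.0], [636.0, 121.0, 169.0], [634.0, 123.0, 169.0], [628.0, 120.0, 158.0], [625.0, 121.0, 155.0], [618.0, 145.0, 170.0]]
plate z 12.509605853649418
```

Run:
```python
from h import *
from scipy.optimize import least_squares
T=dict(np.load("top0.npz"));S=dict(np.load("scene0.npz"))
al=.168;x0=np.array([552.,50.])
A=[]
for n,c in(("top",T),("scene",S)):
    W=cloud(c).reshape(-1,3);W=W[~np.isnan(W[:,0])]
    A.append(W)
def loc(W,al,o):
    d=W[:,:2]-o;return np.c_[d@[np.cos(al),np.sin(al)],d@[-np.sin(al),np.cos(al)],W[:,2]]
# axis: round part
for n,W in zip("ts",A):
  p=np.array([0.,al,90.])
  for it in range(6):
    L=loc(W,p[1],x0);m=(abs(L[:,0])<45)&(abs(L[:,1]-p[0])<16+(30 if it==0 else 0))&(L[:,2]>92)&(L[:,2]<118)
    Q=W[m]
    def f(q):
        l=loc(Q,q[1],x0);return np.hypot(l[:,1]-q[0],l[:,2]-q[2])-18
    p=least_squares(f,p,loss="soft_l1").x
  print(n,"axis y,al,z",p.round(3),len(Q),np.std(f(p)))
  L=loc(W,p[1],x0);L[:,1]-=p[0]
  m=(abs(L[:,1])<8)&(L[:,2]>88)&(L[:,2]<116);print(" ends",np.percentile(L[m,0],[0,.5,1,2,98,99,99.5,100]).round(1))
  for nm,z0,z1 in(("high",150,185),):
    m=(L[:,2]>z0)&(L[:,2]<z1)&(abs(L[:,0]-75)<40)&(L[:,1]>30)&(L[:,1]<140)
    H=L[m]; 
    for a,b in((50,88),(88,125)):
        h=H[(H[:,1]>a)&(H[:,1]<b)];print(" ",a,np.percentile(h[:,:2],[3,97],axis=0).round(1).tolist(),h[:,:].mean(0).round(1),h[:,2].max().round(1),len(h))
  m=(L[:,0]>-98)&(L[:,0]<-62)&(abs(L[:,1])<22)&(L[:,2]>70)&(L[:,2]<116);N=L[m]
  np.save(n+"near.npy",N)
  for a in range(-20,22,4):
    k=N[(N[:,1]>=a)&(N[:,1]<a+4)]
    if len(k):print("   y",a+2,"z",np.median(k[:,2]).round(1),"r",np.median(np.hypot(k[:,1],k[:,2]-90)).round(1),len(k))
```

```text
t axis y,al,z [-11.702   0.155  89.714] 281 3.3986410651383343
 ends [-84.9 -84.8 -84.6 -81.6 109.5 112.6 113.2 114.8]
  50 [[79.8, 61.7], [100.0, 72.0]] [ 89.   66.8 171. ] 182.8 29
  88 [[77.5, 96.3], [100.9, 115.1]] [ 88.  106.  173.4] 184.1 62
   y -18 z 89.7 r 17.3 7
   y -14 z 91.8 r 14.9 8
   y -10 z 96.8 r 12.3 11
   y -6 z 99.1 r 11.2 9
   y -2 z 104.4 r 14.6 9
   y 2 z 105.7 r 17.6 12
   y 6 z 107.2 r 18.1 11
   y 10 z 104.1 r 16.9 10
   y 14 z 100.7 r 17.7 12
   y 18 z 94.4 r 17.4 2
s axis y,al,z [-13.521   0.173  90.726] 310 1.9840582048665052
 ends [-475.1 -468.   -84.5  -81.9  113.7  114.5  114.8  115.4]
  50 [[81.6, 61.1], [100.9, 71.2]] [ 92.7  67.1 166.2] 176.8 62
  88 [[79.4, 95.9], [103.8, 115.5]] [ 94.5 107.  169.8] 184.1 120
   y -18 z 86.5 r 18.9 1
   y -14 z 94.7 r 15.9 5
   y -10 z 97.7 r 13.2 9
   y -6 z 100.8 r 12.5 7
   y -2 z 103.2 r 13.6 6
   y 2 z 107.5 r 17.5 8
   y 6 z 107.8 r 18.7 12
   y 10 z 105.7 r 18.7 10
   y 14 z 101.7 r 18.7 13
   y 18 z 97.7 r 19.0 15
```

Emit:
{"op": "send_rows", "data": {"increments": [0,0,0,0,-0.124,0,0,0,0,-0.124,0,0,0,0,-0.124,0,0,0,0,-0.124,0,0,0,0,-0.124,0,0,0,0,0], "newtons": 20}}

```text
t: 0.6
position: [241.0, 494.2, 208.8]
tool_rot: [[-0.985, -0.171, -0.0], [-0.171, 0.985, -0.001], [0.0, -0.001, -1.0]]
ft_force: [0.2, -0.5, -0.1]
opening: 0.143
grasp_force: 0.0
```

```bash
cat > w.py <<'E'
import numpy as np
from bench import get_obs
al=.167;O=np.array([566.9,39.7,0]);F=np.array([[np.cos(al),-np.sin(al),0],[np.sin(al),np.cos(al),0],[0,0,1]])
def st(target=None):
    o=get_obs();p=F.T@(o["position"]-O);R=F.T@o["tool_rot"]
    print("t",round(o["t"],2),"fix pos",p.round(1),"xaxis",R[:,0].round(3),"zaxis",R[:,2].round(3),"open",round(o["opening"],3),"grip",o["grasp_force"],"F(fix)",(F.T@o["ft_force"]).round(1),"q",np.round(o["joint_positions"],2))
    if target is not None: print("tool shift",(R.T@(np.array(target)-p)).round(1))
E
python3 - <<'E'
from w import *
st((-80,-60,200))
from scipy.optimize import least_squares
for n in "ts":
    N=np.load(n+"near.npy");ph=np.arctan2(-N[:,1],N[:,2]-90);r=np.hypot(N[:,1],N[:,2]-90)
    f=lambda q:r-q[1]-np.minimum(18,12/np.maximum(np.cos(ph-q[0]),.3))
    print(n,[least_squares(f,[t,0],loss="soft_l1").x.round(3).tolist() for t in(.6,.8,1.1)])
E
```

```text
t 0.6 fix pos [-245.8  502.3  208.8] xaxis [-1.    -0.005  0.   ] zaxis [-0.    -0.001 -1.   ] open 0.143 grip 0.0 F(fix) [ 0.1 -0.5 -0.1] q [ 1.12  0.09  0.18  1.66 -0.    0.95]
tool shift [-163.  -563.2    9.1]
t [[0.83, -0.466], [0.83, -0.466], [0.83, -0.466]]
s [[0.702, 0.592], [0.702, 0.569], [0.702, 0.58]]
```

Emit:
{"op": "send_rows", "data": {"increments": [0,-0.01,-0.0375,0,0,0,-0.01,-0.0375,0,0,0,-0.01,-0.0375,0,0,0,-0.01,-0.0375,0,0,0,-0.01,-0.0375,0,0,0,-0.01,-0.0375,0,0,0,-0.01,-0.0375,0,0,0,-0.01,-0.0375,0,0,0,-0.01,-0.0375,0,0,0,-0.01,-0.0375,0,0,0,-0.01,-0.0375,0,0,0,-0.01,-0.0375,0,0]}}

```text
t: 1.6
position: [434.2, 68.4, 209.2]
tool_rot: [[-0.987, -0.161, 0.0], [-0.161, 0.987, 0.0], [-0.0, 0.0, -1.0]]
ft_force: [0.7, 0.6, -0.6]
opening: -0.003
grasp_force: 0.0
```

Emit:
{"op": "send_rows", "data": {"increments": [0,-0.015,-0.0375,0,0,0,-0.015,-0.0375,0,0,0,-0.013,-0.0375,0.02,0,0,0,0,0.02,0,0,0,0,0,0]}}

```text
t: 2.02
position: [492.6, -32.9, 166.3]
tool_rot: [[-0.987, -0.158, -0.006], [-0.158, 0.987, 0.0], [0.006, 0.001, -1.0]]
ft_force: [-1.0, 1.2, -0.2]
opening: 0.004
grasp_force: 0.0
```

Run:
```python
from w import *
st((-78,-45,107))
```

```text
t 2.02 fix pos [-85.3 -59.3 166.3] xaxis [-1.     0.008  0.006] zaxis [-0.006  0.001 -1.   ] open 0.004 grip 0.0 F(fix) [-0.8  1.4 -0.2] q [-0.07 -0.05 -0.05  1.58 -0.   -0.23]
tool shift [-7.5 14.3 59.3]
```

Emit:
{"op": "send_rows", "data": {"increments": [0,-0.003,0.007,0.03,0,0,-0.003,0.007,0.025,0,0,0,0,0.007,0,0,0,0.005,0,0,0,0,0.005,0,0,0,0,0,0,0]}}

```text
t: 2.52
position: [496.1, -5.6, 110.5]
tool_rot: [[-0.986, -0.166, 0.002], [-0.166, 0.986, 0.0], [-0.002, -0.0, -1.0]]
ft_force: [0.5, 1.4, 0.3]
opening: -0.0
grasp_force: 0.0
```

Emit:
{"op": "send_rows", "data": {"increments": [0,0,0.004,0,0,0,0,0.004,0,0,0,0,0.003,0,0,0,0,0.003,0,0,0,0,0,0,0]}}

```text
t: 2.93
position: [493.3, 7.7, 108.7]
tool_rot: [[-0.986, -0.166, 0.0], [-0.166, 0.986, 0.0], [-0.0, 0.0, -1.0]]
ft_force: [0.5, -0.8, 0.6]
opening: 0.001
grasp_force: 0.0
```

Run:
```python
from w import *
st((-78,-18,104))
from bench import cams
import cv2
c=cams.capture("scene");np.savez("scene1.npz",**c)
cv2.imwrite("pics/s2.png",cv2.resize(c["image"][150:290,235:385,::-1],None,fx=4,fy=4,interpolation=cv2.INTER_CUBIC))
```

```text
t 2.93 fix pos [-77.9 -19.4 108.7] xaxis [-1.     0.001 -0.   ] zaxis [ 0.  0. -1.] open 0.001 grip 0.0 F(fix) [ 0.3 -0.9  0.6] q [ 0.02 -0.06 -0.17  1.46  0.   -0.15]
tool shift [0.1 1.4 4.7]
```

View pics/s2.png

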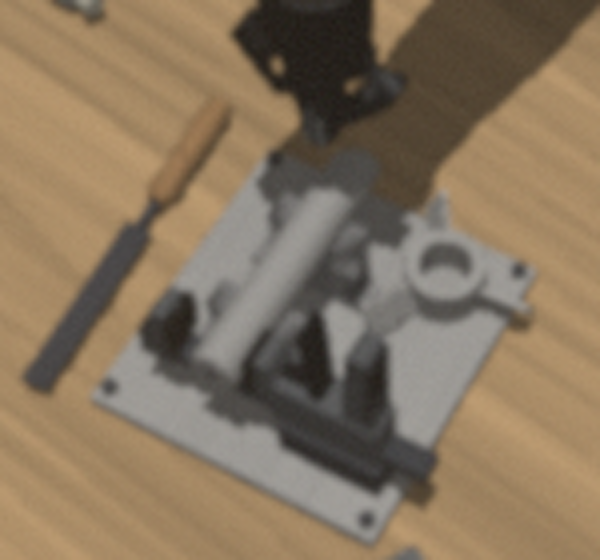

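The view shows the fingertip at crop (320,130), just to the -y side of the flat and clear of the shaft. I'll lower it a little and push towards +y on the flat.

Emit:
{"op": "send_rows", "data": {"increments": [0,0,-0.006,0,0,0,0,0,0.0055,0,0,0,0,0,0,0,0,0.003,0,0,0,0,0.003,0,0,0,0,0.003,0,0,0,0,0,0,0]}}

```text
t: 3.57
position: [492.8, 10.7, 103.0]
tool_rot: [[-0.986, -0.166, 0.0], [-0.166, 0.986, 0.0], [-0.0, 0.0, -1.0]]
ft_force: [0.1, 0.9, -0.9]
opening: -0.001
grasp_force: 0.0
```

Emit:
{"op": "send_rows", "data": {"increments": [0,0,0.002,0,0,0,0,0.002,0,0,0,0,0,0,0]}}

```text
t: 3.82
position: [492.2, 14.5, 103.0]
tool_rot: [[-0.986, -0.166, 0.0], [-0.166, 0.986, 0.0], [-0.0, 0.0, -1.0]]
ft_force: [0.5, -0.4, 0.1]
opening: 0.002
grasp_force: 0.0
```

Emit:
{"op": "send_rows", "data": {"increments": [0,0,0.002,0,0,0,0,0.002,0,0,0,0,0,0,0]}}

```text
t: 4.07
position: [491.5, 18.3, 103.0]
tool_rot: [[-0.986, -0.166, 0.0], [-0.166, 0.986, 0.0], [-0.0, 0.0, -1.0]]
ft_force: [-0.3, 0.8, 0.3]
opening: -0.001
grasp_force: 0.0
```

Run:
```python
from w import *
st((-78,0,104))
```

```text
t 4.07 fix pos [-77.9  -8.5 103. ] xaxis [-1.     0.001 -0.   ] zaxis [ 0.  0. -1.] open -0.001 grip 0.0 F(fix) [-0.2  0.8  0.3] q [ 0.04 -0.07 -0.18  1.45  0.   -0.13]
tool shift [ 0.1  8.5 -1. ]
```

Emit:
{"op": "send_rows", "data": {"increments": [0,0,0.002,0,0,0,0,0.002,0,0,0,0,0,0,0]}}

```text
t: 4.32
position: [490.8, 22.3, 103.0]
tool_rot: [[-0.986, -0.166, -0.0], [-0.166, 0.986, 0.0], [-0.0, 0.0, -1.0]]
ft_force: [0.0, 0.4, -0.1]
opening: -0.001
grasp_force: 0.0
```

Emit:
{"op": "send_rows", "data": {"increments": [0,0,0.002,0,0,0,0,0.002,0,0,0,0,0,0,0]}}

```text
t: 4.57
position: [490.2, 26.2, 102.9]
tool_rot: [[-0.986, -0.166, -0.0], [-0.166, 0.986, 0.0], [0.0, 0.0, -1.0]]
ft_force: [0.3, -0.0, -0.2]
opening: 0.001
grasp_force: 0.0
```

Emit:
{"op": "send_rows", "data": {"increments": [0,0,0.002,0,0,0,0,0.002,0,0,0,0,0,0,0]}}

```text
t: 4.82
position: [489.5, 30.2, 102.9]
tool_rot: [[-0.986, -0.166, -0.0], [-0.166, 0.986, 0.0], [0.0, 0.0, -1.0]]
ft_force: [0.0, 0.1, -0.2]
opening: 0.0
grasp_force: 0.0
```

Run:
```python
from w import *
st((-78,0,104))
from bench import cams
import cv2
c=cams.capture("scene");np.savez("scene2.npz",**c)
t=cams.capture("top");np.savez("top2.npz",**t)
a=cv2.resize(c["image"][160:230,270:350,::-1],(640,560),interpolation=cv2.INTER_CUBIC)
cv2.imwrite("pics/s3.png",a)
```

```text
t 4.82 fix pos [-77.9   3.5 102.9] xaxis [-1.     0.001  0.   ] zaxis [-0.  0. -1.] open 0.0 grip 0.0 F(fix) [ 0.   0.1 -0.2] q [ 0.06 -0.07 -0.19  1.45  0.   -0.1 ]
tool shift [ 0.1 -3.5 -1.1]
```

View pics/s3.png

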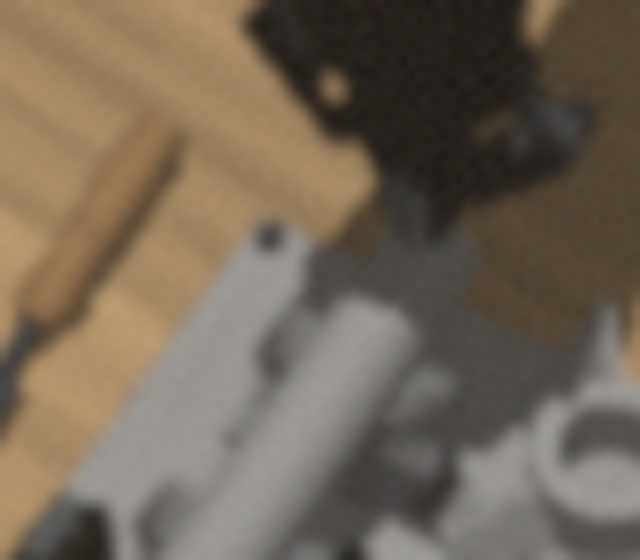

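The shaft's lit round part ends at crop (375,310). Beyond it the flatted end lies in the gripper's shadow, with the fingertip over it at about (415,210). I'll read the flat's angle from the depth.

```bash
cat > flat.py <<'E'
from h import *
import w,sys
from scipy.optimize import least_squares
def rep(f,x0=-98,x1=-60,zmax=112):
    W=cloud(dict(np.load(f))).reshape(-1,3);L=(W-w.O)@w.F
    m=(L[:,0]>x0)&(L[:,0]<x1)&(abs(L[:,1])<22)&(L[:,2]>75)&(L[:,2]<zmax);N=L[m]
    for a in range(-20,22,4):
        k=N[(N[:,1]>=a)&(N[:,1]<a+4)]
        if len(k):print("y",a+2,"z",np.median(k[:,2]).round(1),len(k))
    ph=np.arctan2(-N[:,1],N[:,2]-90);r=np.hypot(N[:,1],N[:,2]-90)
    g=lambda q:r-q[1]-np.minimum(18,12/np.maximum(np.cos(ph-q[0]),.3))
    print([(s.x.round(3).tolist(),round(s.cost,1)) for t in(-.5,0,.5,.8,1.1) for s in[least_squares(g,[t,0],loss="soft_l1")]])
if __name__=="__main__":rep(sys.argv[1],*map(float,sys.argv[2:]))
E
python3 flat.py scene0.npz; python3 flat.py scene2.npz -98 -60;python3 flat.py scene2.npz -75 -58;python3 flat.py top2.npz
```

```text
y -18 z 92.5 5
y -14 z 96.5 11
y -10 z 99.0 10
y -6 z 102.2 10
y -2 z 105.1 10
y 2 z 108.3 14
y 6 z 107.3 18
y 10 z 105.3 19
y 14 z 101.1 24
y 18 z 94.9 16
[([0.751, 0.615], np.float64(122.1)), ([0.751, 0.615], np.float64(122.1)), ([0.751, 0.615], np.float64(122.1)), ([0.751, 0.615], np.float64(122.1)), ([0.751, 0.615], np.float64(122.1))]
y -18 z 92.5 6
y -14 z 95.4 7
y -10 z 98.1 8
y -6 z 101.4 6
y -2 z 107.0 7
y 2 z 107.5 9
y 6 z 107.2 12
y 10 z 105.0 21
y 14 z 99.8 27
y 18 z 93.7 13
[([-0.685, 3.094], np.float64(313.9)), ([0.703, 0.173], np.float64(100.3)), ([0.703, 0.173], np.float64(100.3)), ([0.703, 0.173], np.float64(100.3)), ([0.703, 0.173], np.float64(100.3))]
y -18 z 94.1 1
y -14 z 95.5 4
y -10 z 100.1 5
y -6 z 100.1 4
y -2 z 105.4 6
y 2 z 108.3 7
y 6 z 108.3 6
y 10 z 105.1 8
y 14 z 99.9 12
y 18 z 94.2 6
[([-0.663, 3.128], np.float64(179.0)), ([0.74, 0.406], np.float64(42.3)), ([0.74, 0.42], np.float64(42.3)), ([0.74, 0.424], np.float64(42.3)), ([0.74, 0.411], np.float64(42.3))]
[([-0.5, 0.0], np.float64(0.0)), ([0.0, 0.0], np.float64(0.0)), ([0.5, 0.0], np.float64(0.0)), ([0.8, 0.0], np.float64(0.0)), ([1.1, 0.0], np.float64(0.0))]
```

Run:
```python
from h import *
import w
S=dict(np.load("scene2.npz"));K=S["camera_matrix"];E=np.linalg.inv(S["extrinsics"])
def pr(f):
    p=E[:3,:3]@(w.F@np.array(f,float)+w.O)+E[:3,3];p=K@p;p=p[:2]/p[2];return p.round(1),((p-[270,160])*8).round(0)
for f in((-78,3.5,103),(-78,3.5,116),(-98,0,102),(-53,0,108)):print(f,pr(f))
L=((cloud(S)-w.O)@w.F)
m=(L[...,2]>95)&(L[...,2]<175)&(L[...,0]<-30)&(L[...,0]>-130)&(abs(L[...,1])<70)
P=L[m]
for z in range(95,175,6):
    k=P[(P[:,2]>=z)&(P[:,2]<z+6)]
    if len(k):print(z,len(k),np.percentile(k[:,:2],[5,50,95],axis=0).round(0).tolist())
```

```text
(-78, 3.5, 103) (array([322.2, 193.4]), array([417., 267.]))
(-78, 3.5, 116) (array([322.1, 190.8]), array([417., 246.]))
(-98, 0, 102) (array([324.6, 188.1]), array([437., 225.]))
(-53, 0, 108) (array([316.6, 198.3]), array([373., 306.]))
95 55 [[-94.0, -13.0], [-70.0, 15.0], [-34.0, 18.0]]
101 99 [[-91.0, -13.0], [-56.0, 6.0], [-32.0, 15.0]]
107 54 [[-80.0, -5.0], [-50.0, 4.0], [-32.0, 12.0]]
125 2 [[-71.0, 2.0], [-70.0, 6.0], [-70.0, 10.0]]
131 11 [[-78.0, -5.0], [-69.0, 10.0], [-67.0, 16.0]]
137 12 [[-74.0, -8.0], [-71.0, 5.0], [-67.0, 17.0]]
143 13 [[-79.0, -3.0], [-72.0, 10.0], [-67.0, 18.0]]
149 17 [[-77.0, -6.0], [-72.0, 9.0], [-68.0, 17.0]]
155 11 [[-75.0, -4.0], [-70.0, 6.0], [-67.0, 16.0]]
161 6 [[-73.0, -3.0], [-69.0, 2.0], [-67.0, 12.0]]
167 15 [[-74.0, -17.0], [-68.0, 1.0], [-66.0, 18.0]]
173 8 [[-78.0, -13.0], [-67.0, 4.0], [-66.0, 15.0]]
```

Emit:
{"op": "send_rows", "data": {"increments": [0,0,0,0.005,0,0,0,0,0.005,0,0,0,0,0,0]}}

```text
t: 5.17
position: [489.0, 29.8, 91.6]
tool_rot: [[-0.986, -0.165, -0.002], [-0.165, 0.986, -0.0], [0.002, 0.0, -1.0]]
ft_force: [-0.1, -0.2, -0.1]
opening: -0.001
grasp_force: 0.0
```

Emit:
{"op": "send_rows", "data": {"increments": [0,0,0,0.002,0,0,0,0,0.002,0,0,0,0,0,0]}}

```text
t: 5.42
position: [489.4, 29.9, 88.5]
tool_rot: [[-0.986, -0.165, -0.001], [-0.165, 0.986, -0.0], [0.0, 0.0, -1.0]]
ft_force: [-1.0, 0.6, 0.8]
opening: -0.0
grasp_force: 0.0
```

Emit:
{"op": "send_rows", "data": {"increments": [0,0,0,0.0015,0,0,0,0,0,0]}}

```text
t: 5.58
position: [489.5, 29.9, 87.3]
tool_rot: [[-0.986, -0.165, -0.0], [-0.165, 0.986, -0.0], [0.0, -0.0, -1.0]]
ft_force: [-0.8, 0.1, -0.3]
opening: -0.0
grasp_force: 0.0
```

Emit:
{"op": "send_rows", "data": {"increments": [0,0,0,0.0015,0,0,0,0,0,0]}}

```text
t: 5.75
position: [489.5, 29.9, 85.8]
tool_rot: [[-0.986, -0.165, -0.0], [-0.165, 0.986, 0.0], [0.0, 0.0, -1.0]]
ft_force: [-0.4, 0.1, 0.2]
opening: -0.001
grasp_force: 0.0
```

Emit:
{"op": "send_rows", "data": {"increments": [0,0,0,0.0015,0,0,0,0,0,0]}}

```text
t: 5.92
position: [489.7, 29.9, 85.2]
tool_rot: [[-0.986, -0.165, 0.001], [-0.165, 0.986, 0.0], [-0.001, -0.0, -1.0]]
ft_force: [-1.2, -0.4, 8.0]
opening: 0.0
grasp_force: 4.0
```

```bash
python3 - <<'E'
from w import *
st((-78,0,104))
from bench import cams
import cv2
c=cams.capture("scene");np.savez("scene3.npz",**c)
from h import *
for f in("scene3.npz","scene1.npz"):
  L=((cloud(dict(np.load(f)))-O)@F);m=(L[...,2]>108)&(L[...,2]<175)&(L[...,0]<-30)&(L[...,0]>-130)&(abs(L[...,1])<70)
  P=L[m];print(f,np.sort(P[:,2])[:12].round(0))
E
python3 flat.py scene3.npz
```

```text
t 5.92 fix pos [-77.8   3.2  85.2] xaxis [-1.     0.001 -0.001] zaxis [ 0.001 -0.    -1.   ] open 0.0 grip 4.0206354623660445 F(fix) [-1.2 -0.2  8. ] q [ 0.06 -0.07 -0.22  1.42  0.   -0.11]
tool shift [  0.2  -3.2 -18.8]
scene3.npz [108. 108. 108. 108. 108. 109. 109. 109. 109. 109. 109. 110.]
scene1.npz [108. 108. 108. 108. 108. 108. 108. 108. 108. 108. 108. 108.]
y -18 z 92.9 6
y -14 z 95.7 3
y -10 z 99.5 8
y -6 z 100.1 2
y -2 z 106.2 6
y 2 z 107.6 5
y 6 z 105.5 5
y 10 z 104.3 13
y 14 z 100.7 25
y 18 z 94.5 15
[([0.681, 0.08], np.float64(86.3)), ([0.681, 0.081], np.float64(86.3)), ([0.681, 0.082], np.float64(86.3)), ([0.681, 0.082], np.float64(86.3)), ([0.681, 0.082], np.float64(86.3))]
```

Contact with the shaft's top came at a reported TCP z of 85.5, so the real shut tip sits about 22 mm above the stated TCP. I'll redo the push with that offset.

Emit:
{"op": "send_rows", "data": {"increments": [0,0,0,-0.006,0,0,0,-0.015,0,0,0,0,-0.02,0,0,0,0,0,0.011,0,0,0,0.004,0,0,0,0,0.004,0,0,0,0,0,0,0]}}

```text
t: 6.55
position: [493.6, 4.4, 79.4]
tool_rot: [[-0.986, -0.166, -0.001], [-0.166, 0.986, 0.0], [0.001, 0.0, -1.0]]
ft_force: [-0.4, 0.2, 0.0]
opening: -0.004
grasp_force: 0.0
```

Emit:
{"op": "send_rows", "data": {"increments": [0,0,0.003,0,0,0,0,0.003,0,0,0,0,0,0,0]}}

```text
t: 6.8
position: [493.0, 10.0, 79.7]
tool_rot: [[-0.986, -0.166, 0.0], [-0.166, 0.986, 0.0], [-0.0, 0.0, -1.0]]
ft_force: [-0.2, -0.3, -0.6]
opening: -0.001
grasp_force: 0.0
```

Emit:
{"op": "send_rows", "data": {"increments": [0,0,0.002,0,0,0,0,0.002,0,0,0,0,0,0,0]}}

```text
t: 7.05
position: [492.4, 13.4, 79.5]
tool_rot: [[-0.986, -0.166, 0.0], [-0.166, 0.986, 0.0], [-0.0, 0.0, -1.0]]
ft_force: [0.5, 0.7, 0.2]
opening: 0.001
grasp_force: 0.0
```

Emit:
{"op": "send_rows", "data": {"increments": [0,0,0.002,0,0,0,0,0.002,0,0,0,0,0,0,0]}}

```text
t: 7.3
position: [492.0, 16.6, 80.1]
tool_rot: [[-0.986, -0.165, 0.001], [-0.165, 0.986, -0.001], [-0.001, -0.002, -1.0]]
ft_force: [-0.1, -5.0, 3.4]
opening: -0.002
grasp_force: 2.9
```

Emit:
{"op": "send_rows", "data": {"increments": [0,0,0.002,0,0,0,0,0.002,0,0,0,0,0,0,0]}}

```text
t: 7.55
position: [491.6, 21.1, 80.2]
tool_rot: [[-0.986, -0.165, 0.002], [-0.165, 0.986, 0.0], [-0.002, -0.0, -1.0]]
ft_force: [0.6, -0.9, 5.7]
opening: 0.004
grasp_force: 3.0
```

Emit:
{"op": "send_rows", "data": {"increments": [0,0,0.002,0,0,0,0,0.002,0,0,0,0,0,0,0]}}

```text
t: 7.8
position: [490.9, 25.0, 80.0]
tool_rot: [[-0.986, -0.165, 0.001], [-0.165, 0.986, -0.0], [-0.001, -0.0, -1.0]]
ft_force: [0.1, -2.4, 5.7]
opening: -0.0
grasp_force: 2.8
```

```bash
python3 - <<'E'
from w import *
st((-78,0,80))
from bench import cams
c=cams.capture("scene");np.savez("scene4.npz",**c)
E
python3 flat.py scene4.npz
```

```text
t 7.8 fix pos [-77.4  -1.8  80. ] xaxis [-1.     0.001 -0.001] zaxis [ 0.001 -0.    -1.   ] open -0.0 grip 2.7666642976691946 F(fix) [-0.3 -2.4  5.7] q [ 0.05 -0.06 -0.23  1.41 -0.   -0.12]
tool shift [0.6 1.8 0. ]
y -14 z 103.6 7
y -10 z 100.4 6
y -6 z 101.5 5
y -2 z 102.6 5
y 2 z 103.7 4
y 6 z 101.2 9
y 10 z 103.5 14
y 14 z 99.7 28
y 18 z 94.0 14
[([0.111, -0.098], np.float64(144.7)), ([0.111, -0.098], np.float64(144.7)), ([0.111, -0.098], np.float64(144.7)), ([0.111, -0.098], np.float64(144.7)), ([1.684, -1.14], np.float64(149.4))]
```

The shaft has rolled to about 0.1 rad from up. Now I'll press down to level the flat.

Emit:
{"op": "send_rows", "data": {"increments": [0,0,0.002,0,0,0,0,0.001,0.0015,0,0,0,0,0,0]}}

```text
t: 8.1
position: [490.3, 28.0, 79.0]
tool_rot: [[-0.986, -0.165, 0.002], [-0.165, 0.986, 0.0], [-0.002, -0.0, -1.0]]
ft_force: [-1.3, -0.7, 11.3]
opening: 0.001
grasp_force: 5.8
```

Emit:
{"op": "send_rows", "data": {"increments": [0,0,0,0.001,0,0,0,0,0,0]}}

```text
t: 8.27
position: [490.2, 27.8, 78.6]
tool_rot: [[-0.986, -0.165, 0.002], [-0.165, 0.986, 0.0], [-0.002, -0.0, -1.0]]
ft_force: [-4.0, -2.9, 14.9]
opening: 0.0
grasp_force: 7.8
```

Emit:
{"op": "send_rows", "data": {"increments": [0,0,0,0.001,0,0,0,0,0,0]}}

```text
t: 8.43
position: [490.0, 27.8, 77.9]
tool_rot: [[-0.986, -0.165, 0.002], [-0.165, 0.986, 0.0], [-0.002, -0.0, -1.0]]
ft_force: [-6.1, -1.8, 17.6]
opening: 0.004
grasp_force: 9.4
```

Emit:
{"op": "send_rows", "data": {"increments": [0,0,0,-0.002,0,0,0,0,-0.002,0,0,0,0,-0.006,0,0,0,0,-0.04,0,0,0,0,-0.04,0,0,0,0,-0.03,0,0,0.02,-0.03,0,0,0,0.02,-0.03,0,0,0,0.02,-0.03,0,0,0,0.02,-0.03,0,0,0,0.02,-0.03,0,0,0,0,0,0,0]}}

```text
t: 9.43
position: [413.8, -140.4, 196.1]
tool_rot: [[-0.987, -0.161, -0.001], [-0.161, 0.987, -0.001], [0.001, -0.001, -1.0]]
ft_force: [-0.0, 0.2, -0.2]
opening: -0.003
grasp_force: 0.0
```

```bash
cat > look.py <<'E'
import sys,numpy as np
from bench import cams
from w import *
from h import cloud
from scipy.optimize import least_squares
n=sys.argv[1]
st((78,96,220))
for v in("scene","top"):
    c=cams.capture(v);np.savez(v+n+".npz",**c)
    W=cloud(c).reshape(-1,3);L=(W-O)@F
    m=(abs(L[:,0])<45)&(abs(L[:,1])<16)&(L[:,2]>92)&(L[:,2]<118);Q=L[m]
    if len(Q)<30: print(v,"hidden");continue
    f=lambda q:np.hypot(Q[:,1]-q[0]-q[1]*Q[:,0],Q[:,2]-q[2]-q[3]*Q[:,0])-18
    p=least_squares(f,[0,0,90,0],loss="soft_l1").x
    m=(abs(L[:,1])<8)&(L[:,2]>88)&(L[:,2]<116)&(abs(L[:,0])<130);print(v,"axis",p.round(3),"ends",np.percentile(L[m,0],[.5,99.5]).round(1))
E
python3 look.py 5;python3 flat.py scene5.npz;python3 flat.py top5.npz
```

```text
t 9.43 fix pos [-180.9 -152.2  196.1] xaxis [-1.     0.005  0.001] zaxis [-0.001 -0.001 -1.   ] open -0.003 grip 0.0 F(fix) [-0.   0.2 -0.2] q [-0.33 -0.19 -0.11  1.65 -0.   -0.49]
tool shift [-257.6  249.5  -24.3]
scene axis [-1.101e+00  8.000e-03  9.092e+01  1.000e-03] ends [-95.7 102.9]
top axis [ 9.430e-01 -1.800e-02  9.019e+01  7.000e-03] ends [-96.7 101.7]
y -18 z 98.2 2
y -14 z 104.2 8
y -10 z 103.8 16
y -6 z 103.8 16
y -2 z 102.7 18
y 2 z 102.2 16
y 6 z 102.0 14
y 10 z 102.5 15
y 14 z 101.1 25
y 18 z 94.3 16
[([-0.055, 0.611], np.float64(185.1)), ([-0.046, 0.606], np.float64(185.1)), ([-0.055, 0.611], np.float64(185.1)), ([-0.055, 0.611], np.float64(185.1)), ([1.99, -2.109], np.float64(262.3))]
y -18 z 89.7 4
y -14 z 100.6 12
y -10 z 101.8 14
y -6 z 104.3 18
y -2 z 102.6 17
y 2 z 100.0 16
y 6 z 104.5 13
y 10 z 102.5 15
y 14 z 104.8 17
y 18 z 96.6 12
[([0.076, 0.963], np.float64(331.0)), ([0.064, 0.96], np.float64(331.0)), ([0.171, 0.895], np.float64(328.7)), ([0.171, 0.895], np.float64(328.7)), ([3.618, -1.733], np.float64(313.0))]
```

Run:
```python
from w import *;from h import *
from bench import cams
for v in("scene","top"):
    Q=[];P=[]
    for i in range(6):
        L=((cloud(cams.capture(v))-O)@F).reshape(-1,3)
        Q.append(L[(L[:,0]>-94)&(L[:,0]<-60)&(abs(L[:,1])<10)&(abs(L[:,2]-102)<8)])
        P.append(L[(abs(L[:,0]+5)<100)&(L[:,1]>45)&(L[:,1]<120)&(abs(L[:,2]-12)<8)])
    for N in(Q,P):
        N=np.vstack(N);A=np.c_[np.ones(len(N)),N[:,:2]];k=np.linalg.lstsq(A,N[:,2],rcond=None)[0];print(v,len(N),k.round(3))
```

```text
scene 429 [ 1.02416e+02 -4.00000e-03 -4.80000e-02]
scene 3548 [ 1.4689e+01  2.0000e-03 -1.7000e-02]
top 389 [ 1.00915e+02 -1.70000e-02  1.70000e-02]
top 4814 [ 1.3131e+01 -1.0000e-03 -9.0000e-03]
```

The flat is level within about 0.03 rad and the shaft is seated at x ≈ +3. Next I go over the handle.

Emit:
{"op": "send_rows", "data": {"increments": [0,-0.0215,0.0208,-0.005,0,0,-0.0215,0.0208,-0.005,0,0,-0.0215,0.0208,-0.005,0,0,-0.0215,0.0208,-0.005,0,0.95,-0.0215,0.0208,-0.005,0,0.95,-0.0215,0.0208,0,0,0.95,-0.0215,0.0208,0,0,0.95,-0.0215,0.0208,0,0,0.95,-0.0215,0.0208,0,0,0.95,-0.0215,0.0208,0,0,0.95,-0.0215,0.0208,0,0,0.95,-0.0215,0.0208,0,0], "newtons": 40}}

```text
t: 11.13
position: [629.9, 153.7, 220.7]
tool_rot: [[-0.986, -0.166, -0.0], [-0.166, 0.986, -0.0], [0.0, -0.0, -1.0]]
ft_force: [0.7, -0.2, 0.6]
opening: 0.948
grasp_force: 0.0
```

Emit:
{"op": "send_rows", "data": {"increments": [0.95,0,0,0,0,0.95,0,0,0,0]}}

```text
t: 11.3
position: [629.5, 153.5, 219.4]
tool_rot: [[-0.986, -0.167, -0.002], [-0.167, 0.986, -0.001], [0.002, -0.0, -1.0]]
ft_force: [0.4, -0.0, -0.4]
opening: 0.946
grasp_force: 0.0
```

Run:
```python
from w import *;from h import *
from bench import cams
import cv2
st((78,96,150))
c=cams.capture("scene");np.savez("scene6.npz",**c)
cv2.imwrite("pics/s6.png",cv2.resize(c["image"][140:290,225:405,::-1],None,fx=4,fy=4,interpolation=cv2.INTER_CUBIC))
L=((cloud(c)-O)@F).reshape(-1,3);m=(L[:,2]>182)&(L[:,2]<330)&(abs(L[:,0]-78)<60)&(abs(L[:,1]-96)<80);P=L[m]
for z in range(182,300,8):
    k=P[(P[:,2]>=z)&(P[:,2]<z+8)]
    if len(k):print(z,len(k),np.percentile(k[:,:2],[3,50,97],axis=0).round(0).tolist())
```

```text
t 11.3 fix pos [ 80.7 101.8 219.4] xaxis [-1.    -0.001  0.002] zaxis [-0.002 -0.    -1.   ] open 0.946 grip 0.0 F(fix) [ 0.4 -0.1 -0.4] q [ 0.24  0.34  0.5   1.73 -0.    0.07]
tool shift [ 2.5 -5.8 69.4]
182 2 [[71.0, 103.0], [76.0, 106.0], [81.0, 108.0]]
246 1 [[81.0, 60.0], [81.0, 60.0], [81.0, 60.0]]
254 19 [[69.0, 56.0], [89.0, 62.0], [91.0, 151.0]]
262 30 [[72.0, 51.0], [87.0, 62.0], [91.0, 156.0]]
270 31 [[73.0, 50.0], [87.0, 63.0], [92.0, 156.0]]
278 22 [[81.0, 49.0], [88.0, 62.0], [92.0, 154.0]]
286 18 [[85.0, 56.0], [89.0, 144.0], [92.0, 157.0]]
294 33 [[71.0, 38.0], [91.0, 63.0], [93.0, 158.0]]
```

View pics/s6.png

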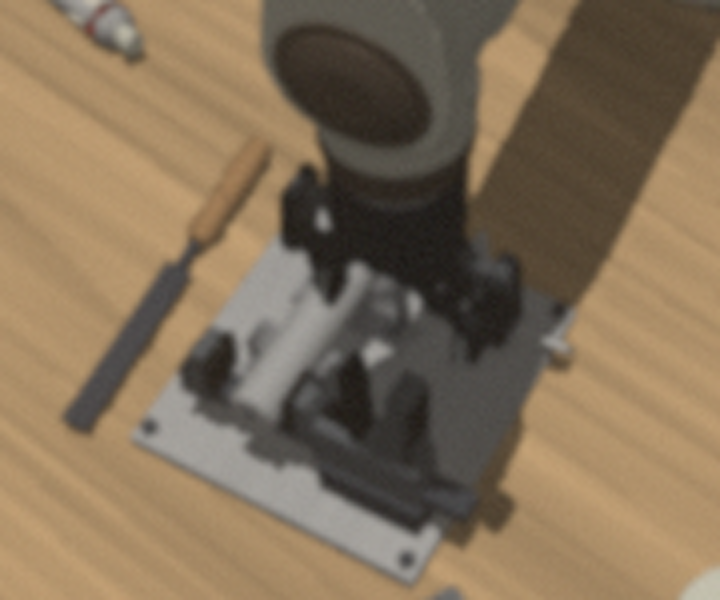

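The view shows the open fingers straddling above the trigger and handle, with tips at crop (330,295) and (475,345). The tips are at about 254 mm for a TCP of 219, which agrees with the offset. I'll align and go down.

Emit:
{"op": "send_rows", "data": {"increments": [1,0.0025,-0.0055,0,0,1,0,0,0.025,0,1,0,0,0.02,0,1,0,0,0.015,0,1,0,0,0,0]}}

```text
t: 11.77
position: [625.9, 144.6, 158.4]
tool_rot: [[-0.986, -0.164, -0.004], [-0.164, 0.986, -0.001], [0.004, -0.0, -1.0]]
ft_force: [-1.4, 0.2, -0.8]
opening: 0.998
grasp_force: 0.0
```

Emit:
{"op": "send_rows", "data": {"increments": [1,0,0,0.015,0,1,0,0,0.015,0,1,0,0,0.015,0,1,0,0,0.007,0,1,0,0,0,0]}}

```text
t: 12.18
position: [627.0, 145.5, 108.6]
tool_rot: [[-0.986, -0.165, -0.001], [-0.165, 0.986, -0.0], [0.001, -0.0, -1.0]]
ft_force: [0.6, 0.1, 0.1]
opening: 1.005
grasp_force: 0.0
```

```bash
python3 -c "
from w import *
st((78,96,106))"
```

```text
t 12.18 fix pos [ 76.8  94.4 108.6] xaxis [-1.     0.002  0.001] zaxis [-0.001 -0.    -1.   ] open 1.005 grip 0.0 F(fix) [0.6 0.  0.1] q [ 0.23  0.3   0.23  1.5  -0.    0.06]
tool shift [-1.2  1.6  2.6]
```

Emit:
{"op": "send_rows", "data": {"increments": [0,-0.001,0.0015,0,0,0,0,0,0,0,0,0,0,0,0,0,0,0,0,0,0,0,0,0,0,0,0,0,0,0,0,0,0,0,0,0,0,0,0,0], "newtons": 28}}

```text
t: 12.85
position: [629.9, 147.1, 112.8]
tool_rot: [[-0.986, -0.164, 0.006], [-0.164, 0.986, -0.001], [-0.005, -0.002, -1.0]]
ft_force: [-1.0, -6.2, 11.1]
opening: 0.423
grasp_force: 27.0
```

Emit:
{"op": "send_rows", "data": {"increments": [0.92,0,0,0,0,0.92,0,0,0,0,0.92,0,0,0,0,0.92,0,0,0,0,0.92,0,0,0,0,0.92,0,0,0,0]}}

```text
t: 13.35
position: [628.4, 148.4, 109.1]
tool_rot: [[-0.986, -0.166, 0.0], [-0.166, 0.986, 0.0], [-0.0, 0.0, -1.0]]
ft_force: [0.4, -1.2, 0.3]
opening: 0.924
grasp_force: 0.0
```

A full squeeze: the opening of 0.42 is the trigger home. I'll repeat it.

Emit:
{"op": "send_rows", "data": {"increments": [0,0,-0.0005,0,0,0,0,0,0,0,0,0,0,0,0,0,0,0,0,0,0,0,0,0,0,0,0,0,0,0,0,0,0,0,0,0,0,0,0,0]}}

```text
t: 14.02
position: [629.4, 146.9, 111.3]
tool_rot: [[-0.986, -0.165, 0.004], [-0.165, 0.986, -0.001], [-0.003, -0.001, -1.0]]
ft_force: [-1.1, -4.2, 12.5]
opening: 0.423
grasp_force: 27.0
```

Emit:
{"op": "send_rows", "data": {"increments": [0.92,0,0,0,0,0.92,0,0,0,0,0.92,0,0,0,0,0.92,0,0,0,0,0.92,0,0,0,0,0.92,0,0,0,0]}}

```text
t: 14.52
position: [628.4, 147.9, 108.9]
tool_rot: [[-0.986, -0.166, -0.0], [-0.166, 0.986, 0.0], [0.0, 0.0, -1.0]]
ft_force: [-0.3, -0.5, 0.0]
opening: 0.919
grasp_force: 0.0
```

Emit:
{"op": "send_rows", "data": {"increments": [0,0,0,0,0,0,0,0,0,0,0,0,0,0,0,0,0,0,0,0,0,0,0,0,0,0,0,0,0,0,0,0,0,0,0,0,0,0,0,0]}}

```text
t: 15.18
position: [629.4, 146.8, 111.3]
tool_rot: [[-0.986, -0.165, 0.004], [-0.165, 0.986, -0.001], [-0.003, -0.002, -1.0]]
ft_force: [-0.3, -5.1, 12.3]
opening: 0.425
grasp_force: 27.1
```

Emit:
{"op": "send_rows", "data": {"increments": [0.92,0,0,0,0,0.92,0,0,0,0,0.92,0,0,0,0,0.92,0,0,0,0,0.92,0,0,0,0,0.92,0,0,0,0]}}

```text
t: 15.68
position: [628.4, 147.9, 108.9]
tool_rot: [[-0.986, -0.166, -0.0], [-0.166, 0.986, 0.0], [0.0, 0.0, -1.0]]
ft_force: [-0.6, -0.5, 1.2]
opening: 0.92
grasp_force: 0.0
```

Emit:
{"op": "send_rows", "data": {"increments": [0,0,0,0,0,0,0,0,0,0,0,0,0,0,0,0,0,0,0,0,0,0,0,0,0,0,0,0,0,0,0,0,0,0,0,0,0,0,0,0]}}

```text
t: 16.35
position: [629.6, 146.4, 111.5]
tool_rot: [[-0.986, -0.165, 0.004], [-0.165, 0.986, -0.002], [-0.004, -0.003, -1.0]]
ft_force: [-0.5, -6.4, 13.1]
opening: 0.437
grasp_force: 27.1
```

Emit:
{"op": "send_rows", "data": {"increments": [0.92,0,0,0,0,0.92,0,0,0,0,0.92,0,0,0,0,0.92,0,0,0,0,0.92,0,0,0,0,0.92,0,0,0,0]}}

```text
t: 16.85
position: [628.5, 148.0, 109.1]
tool_rot: [[-0.986, -0.166, 0.0], [-0.166, 0.986, 0.0], [-0.0, 0.0, -1.0]]
ft_force: [-0.6, -0.4, -0.4]
opening: 0.916
grasp_force: 0.0
```

```bash
python3 -c "
from w import *
st((78,96,108))"
```

```text
t 16.85 fix pos [ 78.7  96.5 109.1] xaxis [-1.  0. -0.] zaxis [ 0.  0. -1.] open 0.916 grip 0.0 F(fix) [-0.7 -0.3 -0.4] q [0.23 0.3  0.23 1.5  0.   0.06]
tool shift [ 0.7 -0.5  1.1]
```

Emit:
{"op": "send_rows", "data": {"increments": [0,0,-0.0005,0,0,0,0,0,0,0,0,0,0,0,0,0,0,0,0,0,0,0,0,0,0,0,0,0,0,0,0,0,0,0,0,0,0,0,0,0]}}

```text
t: 17.52
position: [629.6, 145.8, 111.5]
tool_rot: [[-0.986, -0.165, 0.004], [-0.165, 0.986, -0.002], [-0.004, -0.003, -1.0]]
ft_force: [-1.4, -6.4, 12.2]
opening: 0.449
grasp_force: 27.0
```

Emit:
{"op": "send_rows", "data": {"increments": [0.92,0,0,0,0,0.92,0,0,0,0,0.92,0,0,0,0,0.92,0,0,0,0,0.92,0,0,0,0,0.92,0,0,0,0]}}

```text
t: 18.02
position: [628.6, 147.5, 109.2]
tool_rot: [[-0.986, -0.166, 0.0], [-0.166, 0.986, 0.0], [-0.0, 0.0, -1.0]]
ft_force: [-0.7, -0.1, 0.3]
opening: 0.921
grasp_force: 0.0
```

Emit:
{"op": "send_rows", "data": {"increments": [0,0,0,0,0,0,0,0,0,0,0,0,0,0,0,0,0,0,0,0,0,0,0,0,0,0,0,0,0,0,0,0,0,0,0,0,0,0,0,0]}}

```text
t: 18.68
position: [629.6, 145.8, 111.6]
tool_rot: [[-0.986, -0.165, 0.004], [-0.165, 0.986, -0.002], [-0.004, -0.003, -1.0]]
ft_force: [-0.7, -7.3, 13.3]
opening: 0.449
grasp_force: 27.0
```

Emit:
{"op": "send_rows", "data": {"increments": [0.92,0,0,0,0,0.92,0,0,0,0,0.92,0,0,0,0,0.92,0,0,0,0,0.92,0,0,0,0,0.92,0,0,0,0]}}

```text
t: 19.18
position: [628.6, 147.5, 109.2]
tool_rot: [[-0.986, -0.166, 0.0], [-0.166, 0.986, 0.0], [-0.0, 0.0, -1.0]]
ft_force: [0.5, 0.4, 0.5]
opening: 0.923
grasp_force: 0.0
```

Emit:
{"op": "send_rows", "data": {"increments": [1,0,0.0005,-0.01,0,1,0,0,-0.02,0,1,0,0,-0.03,0,1,0,0,-0.035,0,1,0,0,-0.035,0,1,0.03,0,-0.02,0,1,0.04,0,0,0,1,0.04,0,0,0,1,0.04,0,0,0,1,0.04,0.02,0,0,1,0.04,0.02,0,0,1,0,0,0,0]}}

```text
t: 20.18
position: [395.7, 147.9, 261.6]
tool_rot: [[-0.986, -0.167, 0.002], [-0.167, 0.986, 0.002], [-0.002, 0.002, -1.0]]
ft_force: [-0.9, -0.9, -0.6]
opening: 0.999
grasp_force: 0.0
```

```bash
python3 look.py 7; python3 flat.py scene7.npz
python3 - <<'E'
from w import *;from h import *
import cv2
for f in("scene0","scene7"):
  L=((cloud(dict(np.load(f+".npz")))-O)@F).reshape(-1,3)
  m=(L[:,2]>100)&(L[:,2]<118)&(L[:,0]>60)&(L[:,0]<98)&(L[:,1]<-19)&(L[:,1]>-80);k=L[m]
  print(f,len(k),np.percentile(k[:,1],[2,10,25,50,75,90,98]).round(1))
a=[cv2.resize(np.load(f+".npz")["image"][205:265,250:330,::-1],None,fx=5,fy=5,interpolation=cv2.INTER_CUBIC) for f in("scene0","scene7")]
cv2.imwrite("pics/cmp.png",np.hstack(a))
E
```

```text
t 20.18 fix pos [-150.8  135.2  261.6] xaxis [-1.    -0.001 -0.002] zaxis [ 0.002  0.002 -1.   ] open 0.999 grip 0.0 F(fix) [-1.  -0.7 -0.6] q [ 0.36 -0.19  0.01  1.77  0.    0.19]
tool shift [-228.7  -39.4   42.1]
scene axis [-1.1650e+00  1.1000e-02  9.0741e+01 -6.0000e-03] ends [-96.2 102.8]
top axis [ 6.9100e-01 -2.8000e-02  9.0366e+01  1.0000e-03] ends [-97.2 102.5]
y -18 z 96.3 2
y -14 z 101.8 11
y -10 z 103.3 15
y -6 z 102.1 18
y -2 z 104.1 13
y 2 z 101.8 16
y 6 z 102.9 18
y 10 z 102.2 15
y 14 z 100.1 19
y 18 z 95.0 19
[([-0.054, 0.447], np.float64(210.1)), ([-0.055, 0.448], np.float64(210.1)), ([-0.046, 0.444], np.float64(210.2)), ([3.368, -2.001], np.float64(233.0)), ([3.512, -2.001], np.float64(233.0))]
scene0 89 [-56.3 -52.5 -49.  -44.1 -37.9 -36.7 -35.4]
scene7 67 [-35.  -32.9 -29.9 -26.3 -22.  -19.8 -19.3]
```

View pics/cmp.png

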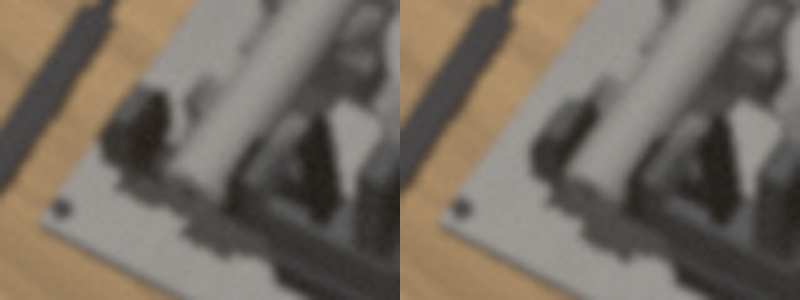

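The comparison shows the jaw, at about (140,130) on the left, now closed onto the shaft, at about (565,145) on the right. The fifth and sixth squeezes stopped part-way at the same place (opening 0.449), so the grip is firm. The shaft is still level and in place, and the hand is clear.

```bash
python3 -c "
from bench import ticket
print(ticket.job_done())"
```

```text
the job is handed in; nothing more can be done
None
```

I handed the job in, but no verdict came back. By depth measurement the shaft's flat faces up (within about 0.05 rad) and the shaft is still in place. The jaw is on the shaft and the last two squeezes stopped at the same point. The pad force itself was not measured. The hand is clear of everything.

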